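Find the packing piece that fits the jig

ROBOT

A 6-joint arm with a two-finger parallel gripper is mounted at the origin on a cart in front of the work surface, level with it; the furniture and walls round the work are solid. World frame = base frame: x ahead of the robot, y to its left, z up, the work surface at z = 0. Lengths are in m, angles in degrees, forces in N, time in s.
With the tool pointing down it reaches from about 0.4 to 0.825 m from the base axis. Payload 7 kg.
Tool frame: the origin (TCP) lies at the very end of the fingers, on their centre line; the grasp point (between the pads) lies 19 mm behind it (ctrl.grip_point_offset is the distance from the TCP to the grasp point, in m); x points along the fingers, z is the direction in which the jaws open and shut, and the axes are right-handed (so a half turn about x gives the same grasp; the last joint's range is limited). The gripper opens to 88 mm and grips with 3 to 60 N. Pads are 19 mm wide; open, the fingers measure 130 mm over their backs; the gripper's body (78 mm by 193 mm) begins 47 mm behind the grasp point.
Start: joints at [92.71, 20.546, 0.682, 0, -70.136, -16.507], TCP at [0.161, 0.655, 0.227] pointing down, gripper open.
Joint ranges: [-176.03, 176.03], [-82.01, 121.73], [-58.28, 71.71], [-173.87, 95.51], [-174.79, -0.11], [-173.66, 173.66]. Speed limits (degrees/s): [136.94, 136.94, 172.46, 180, 180, 180].

INTERFACE

Orientations are given as [roll, pitch, yaw] about the fixed x, y, z axes, in that order (R = Rz(yaw) Ry(pitch) Rx(roll)).
In Python, from plant import get_obs, snapshot, calibration, close_job, ctrl gives the robot as it stands.
- The arm moves only by the tool move_arm, never from a script. Its argument "commands" is a list that holds one entry, the list of rows, each a list of 4 numbers: the shift along the tool's x, y, z in cm, then the turn about the tool's x in rad. In form: [[[dx, dy, dz, spin], ...]]. A call has 1 to 8 rows; each row shifts and turns the commanded pose from where the row before left it, along the tool's axes as they then stand; what a row does not reach is not made up. A row lasts 1/10 s, in which the tool goes at most 50 mm and 8.59 degrees, less where a joint would pass 70% of its speed; a pose out of reach is approached as far as the arm can. A call with a gripper value outside its range is refused whole. "jaw" is the finger opening in cm, from 0 to 8.76, set as the call begins (left out, the last holds). The fingers move at their own pace and stop on an object; the grip force is fixed at half the most. Time passes only in rows, so rows that do not move let the fingers close. It gives the time, the measured TCP pose, the force and the opening at its end, in the units of the state.
- get_obs(): the state, without advancing time (a new reading comes with each control period).
- snapshot(name): name is "scene" or "top" or "wrist"; returns (picture, depth): 420x560x3 uint8, red, green, blue; 420x560 float32, m along the optical axis (not along the pixel's ray), 0 where there is no reading.
- calibration(name): a dict with "mtx" (3x3 intrinsics, pixels), "T" (4x4, takes a point from camera to world coordinates); the wrist camera has in their place "tool_from_camera" (4x4, takes a point from camera to tool coordinates, whose origin is the TCP and whose axes are the tool frame's). Camera axes: x right, y up, looking along -z (the intrinsics and any distortion apply to the point x, -y, -z); pixel columns grow to the right and rows downward; lengths in m; the calibration is good to about 2 mm. A picture is of the moment at which its call begins: read the wrist's pose just before it. calibration takes no time and is no camera call.
- close_job(): hands the job in, once; it reports no verdict.
The state is a dict: "clock": time; "joint_pos": joint angles; "qvel": joint speeds; "tau": joint torques, N m; "tool_pos": TCP position; "orientation": TCP orientation; "force": force on the tool from outside, world axes, zero at the start; "moment": the same for the moment, N m; "opening": finger opening in m.
Only numpy, scipy, OpenCV 4.12 (cv2) and the standard library are available. Lean on these libraries where they do the work, as an engineer would, in place of code of your own. Each camera call takes 0.05 s, during which the arm holds its last target. There are 200 camera calls.

TASK

Find out by trying which of the three upright hardwood packing pieces is a snug fit in the gap between the pine board and the sprung steel pad of the jig, and leave that piece standing in the middle of the gap, fully down on the jig's base, held with the pad pushed back. Use light hand pressure only: a piece that will not go in, or that stands loose without moving the pad, is the wrong one. Leave the other two pieces on the bench well clear of the jig, and leave the other things where they are.

Things in the scene. Friction and masses are not known exactly. Their poses are not given: they have to be found in the camera images.
- jig: fixed plain wooden jig plate, 200 mm (x) by 155 mm (y), 10 mm thick; origin on the bench under point gap. On its -y side a pine board (150 mm along x, 45 wide, top 38 mm above the bench) is clamped parallel to the pad by two clips on its far edge, 66 mm either side (42 mm above the bench). Must not be loaded with more than 30 N
- gap (a point): on the jig plate's top (10 mm above the bench), at the middle of the free pad's face; x along the gap, +y into the pad (it yields that way), -y across the gap to the board; z up. The board's face lies anywhere from 8 to 19 mm away (not measured for you) and rises 28 mm above this point, pad and housing 18 mm: a foot held 20 to 26 mm up passes over the pad but meets the board
- housing (a point): top centre of the fixed aluminium stop housing behind the pad: 76 mm (x) by 42 mm (y), 18 mm high over the jig plate; two screw heads on it stand 3 mm higher, 6 mm farther back, 28 mm either side
- pad (a joint): travel of the steel pad (m): 0 free, 0.005 hard stop; 2 N starts it, 4.5 N at the stop. 50 mm long, 18 high; upright face 8 mm high, above it a lead-in slopes back 5 mm over 10 mm. A piece up to 5 mm thicker than the gap fits and moves the pad; a thinner one stands loose (pad at 0); a thicker one sticks on the lead-in or on top. Snug: over 0.0004
- piece_thin: the thinnest of three dark hardwood packing pieces: plain plate 60 mm long (x), 12 mm thick (y), 62 mm tall (z), a small brass pin through it near one top corner; about 0.1 kg; stands on the bench on its foot, origin at the foot's centre. Fingers gripping it across the thickness in its top 24 mm stay 10 mm above the board when it is seated
- piece_mid: the middle of three dark hardwood packing pieces: plain plate 60 mm long (x), 16 mm thick (y), 62 mm tall (z), a small brass pin through it near one top corner; about 0.1 kg; stands on the bench on its foot, origin at the foot's centre. Fingers gripping it across the thickness in its top 24 mm stay 10 mm above the board when it is seated
- piece_thick: the thickest of three dark hardwood packing pieces: plain plate 60 mm long (x), 20 mm thick (y), 62 mm tall (z), a small brass pin through it near one top corner; about 0.1 kg; stands on the bench on its foot, origin at the foot's centre. Fingers gripping it across the thickness in its top 24 mm stay 10 mm above the board when it is seated
- tape_teal: roll of teal tape, 84 mm across and 25 mm high, lying flat; origin at the centre of its underside; a bystander
- offcut_2: pine offcut 40 x 80 x 40 mm; origin at the centre of its underside; a bystander
- sanding_block: cork sanding block 66 x 111 x 37 mm; origin at the centre of its underside; a bystander
Things that resemble listed ones, but are neither listed nor needed, are in the scene too. Leave any red look-alike of the piece_thick alone.

How it is judged (in metres and radians):
At the end, for the whole second after the job is handed in: One piece stands upright (within 0.1 rad) in the gap with its foot within 3 mm of the jig's base, within 20 mm of the gap's middle and along the gap (within 0.12 rad), pad pushed back more than 0.4 mm; the other two are on the bench, more than 120 mm from the gap point; all at rest (((z of piece_thin in the frame of gap between -0.003 and 0.003 m and x of piece_thin in the frame of gap between -0.02 and 0.02 m and y of piece_thin in the frame of gap between -0.02 and 0.004 m and angle between piece_thin's own z axis and vertical below 0.1 rad and angle between the x axis of piece_thin and the x axis of gap, either way round below 0.12 rad and linear speed of each of piece_thin, piece_mid, piece_thick below 0.01 m/s and horizontal distance between each of piece_mid, piece_thick and gap above 0.12 m and height (world z) of piece_mid between -0.02 and 0.045 m and height (world z) of piece_thick between -0.02 and 0.045 m) or (z of piece_mid in the frame of gap between -0.003 and 0.003 m and x of piece_mid in the frame of gap between -0.02 and 0.02 m and y of piece_mid in the frame of gap between -0.02 and 0.004 m and angle between piece_mid's own z axis and vertical below 0.1 rad and angle between the x axis of piece_mid and the x axis of gap, either way round below 0.12 rad and linear speed of each of piece_mid, piece_thin, piece_thick below 0.01 m/s and horizontal distance between each of piece_thin, piece_thick and gap above 0.12 m and height (world z) of piece_thin between -0.02 and 0.045 m and height (world z) of piece_thick between -0.02 and 0.045 m) or (z of piece_thick in the frame of gap between -0.003 and 0.003 m and x of piece_thick in the frame of gap between -0.02 and 0.02 m and y of piece_thick in the frame of gap between -0.02 and 0.004 m and angle between piece_thick's own z axis and vertical below 0.1 rad and angle between the x axis of piece_thick and the x axis of gap, either way round below 0.12 rad and linear speed of each of piece_thick, piece_thin, piece_mid below 0.01 m/s and horizontal distance between each of piece_thin, piece_mid and gap above 0.12 m and height (world z) of piece_thin between -0.02 and 0.045 m and height (world z) of piece_mid between -0.02 and 0.045 m)) and value of joint pad above 0.0004 m); the robot touches nothing.
It fails at once if the jig (with its pad and housing) is loaded with more than 30 N (contact force between jig and anything else above 30 N).
It fails at once if tape_teal is moved more than 30 mm (distance of tape_teal from where it was at the start of the episode above 0.03 m).
It fails at once if offcut_2 is moved more than 30 mm (distance of offcut_2 from where it was at the start of the episode above 0.03 m).
It fails at once if sanding_block is moved more than 30 mm (distance of sanding_block from where it was at the start of the episode above 0.03 m).
It also fails if it takes over 69 s, if anything falls off the work surface, if the arm or the gripper's body presses on something with over 40 N, if the wrist force passes 120 N, or if a joint passes its speed limit or range.

## Working session

There is one attempt and no reset: what is moved stays moved. The work goes in short steps, Python scripts to look and compute and a tool call to move; the robot and the scene stay as the last step left them, time stands still between calls to the robot, and variables do not carry over. Pictures are saved under pics/ and viewed, about 8 in all and at most 12, crops included, and the job is handed in when it is done.

Besides the shell and the picture viewer there is one more tool, called after "Request:" by a JSON object that holds its "method" and its "body". move_arm: Moves the arm, as the interface text tells. Its arguments: {"type":"object","properties":{"commands":{"type":"array"},"jaw":{"type":"number"}},"required":["commands"]}

```bash
mkdir -p pics; ls; cat > h.py <<'E'
import numpy as np,cv2
from plant import *
def snap(n,f):
    o=get_obs(); p,d=snapshot(n); cv2.imwrite(f'pics/{f}.png',p[:,:,::-1]); np.savez(f'pics/{f}.npz',p=p,d=d); return o,p,d
E
python3 - <<'E'
from h import *
o,p,d=snap('top','top0'); o,q,e=snap('scene','scene0')
for n in('top','scene'):
    c=calibration(n); print(n,{k:np.round(np.array(v),4).tolist() if k!='x' else v for k,v in c.items()})
print(calibration('wrist')); print(get_obs()['orientation'],o['force'],o['clock'])
E
```

```text
pics
top {'mtx': [[411.5317, 0.0, 279.7954], [0.0, 411.5317, 207.2903], [0.0, 0.0, 1.0]], 'T': [[-0.0262, 0.9886, -0.1486, 0.4108], [-0.9997, -0.0261, 0.0025, 0.0096], [-0.0014, 0.1486, 0.9889, 0.9764], [0.0, 0.0, 0.0, 1.0]]}
scene {'mtx': [[394.4283, 0.0, 286.9734], [0.0, 394.4283, 202.5218], [0.0, 0.0, 1.0]], 'T': [[0.5734, 0.4038, -0.7128, -0.0323], [-0.8191, 0.3006, -0.4886, -0.405], [0.017, 0.864, 0.5032, 0.4945], [0.0, 0.0, 0.0, 1.0]]}
{'mtx': array([[289.53811526,   0.        , 277.15442453],
       [  0.        , 289.53811526, 209.46775287],
       [  0.        ,   0.        ,   1.        ]]), 'tool_from_camera': array([[ 1.08089313e-03,  2.93747143e-01, -9.55882549e-01,
        -1.58362725e-01],
       [-1.80404020e-04,  9.55883149e-01,  2.93747124e-01,
         7.93036645e-02],
       [ 9.99999400e-01, -1.45064193e-04,  1.08620069e-03,
         8.72908362e-04],
       [ 0.00000000e+00,  0.00000000e+00,  0.00000000e+00,
         1.00000000e+00]])}
[  5.13183037  89.91549982 -98.66950334] [-0.22824014 -0.30489898 -0.91480706] 0.05
```

View pics/top0.png

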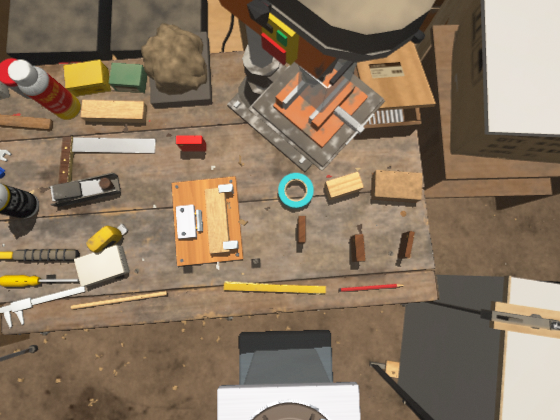

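View pics/scene0.png

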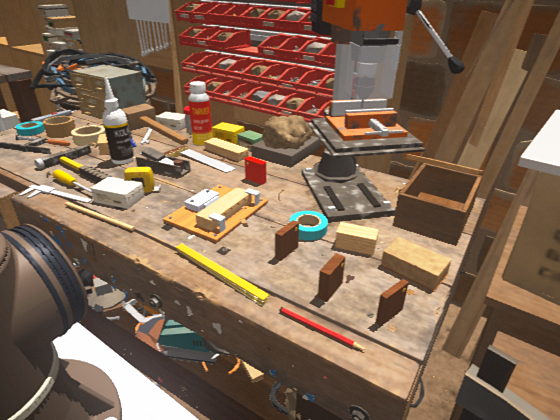

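```bash
cat >> h.py <<'E'
def cloud(d,K,T):
    v,u=np.mgrid[:d.shape[0],:d.shape[1]]
    P=np.stack([(u-K[0,2])/K[0,0]*d,-(v-K[1,2])/K[1,1]*d,-d,np.ones_like(d)],-1)@np.asarray(T).T
    P=P[...,:3]; P[d==0]=np.nan; return P
def topobs(mask,P,amin=15):
    n,l,s,c=cv2.connectedComponentsWithStats(mask.astype(np.uint8))
    for i in range(1,n):
        if s[i,4]<amin: continue
        q=P[l==i]; r=cv2.minAreaRect((q[:,:2]*1000).astype(np.float32))
        print('px',c[i].round(0),'n',s[i,4],'ctr',np.round(np.array(r[0]),1),'size',np.round(r[1],1),'ang',round(r[2],1),'z',np.nanmedian(q[:,2]).round(4))
E
python3 - <<'E'
from h import *
z=np.load('pics/top0.npz'); c=calibration('top'); P=cloud(z['d'],c['mtx'],c['T'])
roi=np.zeros(z['d'].shape,bool); roi[120:275,160:430]=1
for lo,hi in((.052,.075),(.033,.046),(.022,.0325),(.006,.015)):
    print(lo); topobs(roi&(P[...,2]>lo)&(P[...,2]<hi),P)
im=z['p'][165:280,160:430,::-1]; cv2.imwrite('pics/c1.png',cv2.resize(im,None,fx=2.9,fy=2.9,interpolation=cv2.INTER_CUBIC))
print(P[265,180:420:40])
E
```

```text
0.052
px [390. 129.] n 180 ctr [ 723.2 -250.7] size [  2.9 128.9] ang 2.9 z 0.0639
px [188. 140.] n 237 ctr [711.1 213.9] size [59.2 19.9] ang 88.8 z 0.0609
px [301. 229.] n 189 ctr [498.4 -38.8] size [13.7 58.8] ang 88.0 z 0.0611
px [409. 244.] n 171 ctr [ 458.1 -276.9] size [12.9 59.3] ang 75.1 z 0.0609
px [359. 248.] n 262 ctr [ 453.9 -166.7] size [59.9 20.9] ang 0.2 z 0.0611
0.033
px [385. 133.] n 95 ctr [ 723. -245.] size [  2.8 136.4] ang 2.8 z 0.0391
px [191. 146.] n 45 ctr [702.4 212.5] size [11.5 58.1] ang 9.9 z 0.0392
px [398. 185.] n 1260 ctr [ 598.7 -268.6] size [110.   65.1] ang 84.6 z 0.0363
px [344. 184.] n 594 ctr [ 601.9 -143. ] size [40.6 80.2] ang 15.9 z 0.0392
px [218. 220.] n 1414 ctr [530.5 144.6] size [155.4  64.7] ang 4.5 z 0.0376
px [404. 244.] n 41 ctr [ 458.9 -272. ] size [ 2.2 58.4] ang 74.8 z 0.0398
0.022
px [398. 133.] n 39 ctr [ 725.2 -282.9] size [ 2.2 65.3] ang 3.7 z 0.0276
px [362. 136.] n 25 ctr [ 720.1 -195.5] size [37.1  4.8] ang 87.5 z 0.0277
px [193. 148.] n 35 ctr [702.7 214.2] size [ 7.6 60.2] ang 5.3 z 0.0259
px [301. 160.] n 26 ctr [665.3 -4
[... 614 characters left out ...]
 10.8] ang 88.5 z 0.0124
px [379. 137.] n 19 ctr [ 722.1 -237.5] size [ 2.7 33.4] ang 1.7 z 0.0094
px [275. 147.] n 22 ctr [703.6  14.3] size [61.9  1.8] ang 47.0 z 0.0107
px [200. 149.] n 22 ctr [704.2 198.7] size [14.5 37.8] ang 26.8 z 0.01
px [205. 222.] n 3150 ctr [530.7 173.4] size [199.8 173.9] ang 4.3 z 0.0095
px [399. 250.] n 19 ctr [ 447.7 -268.5] size [ 1.8 33.6] ang 75.1 z 0.0109
[[ 4.26445758e-01  2.43282852e-01  8.05578027e-03]
 [ 4.24111119e-01  1.51222016e-01 -2.44550334e-05]
 [ 4.21652039e-01  5.72609111e-02 -5.09989673e-04]
 [ 4.19203182e-01 -3.68336858e-02 -2.39249079e-03]
 [ 4.16741010e-01 -1.31157523e-01 -3.53155772e-03]
 [ 4.14261275e-01 -2.24826274e-01 -1.13434983e-03]]
```

View pics/c1.png

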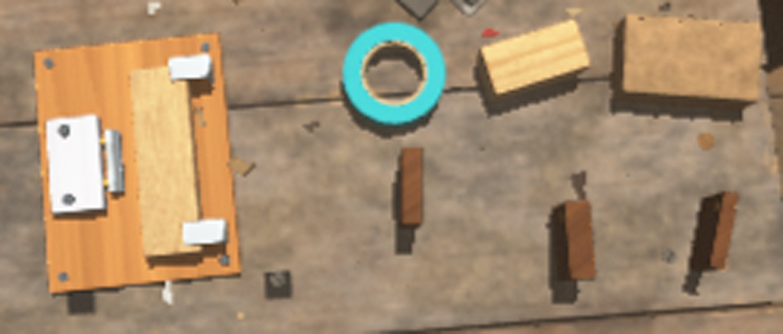

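```bash
cat >> h.py <<'E'
from scipy.spatial.transform import Rotation as Ro
def toolR(o): return Ro.from_euler('xyz',o['orientation'],degrees=True).as_matrix()
def go(target,zdir_deg=None):
    """print tool-frame shift (cm) to target TCP and spin (rad) to bring tool z (mod 180) to heading zdir_deg"""
    o=get_obs(); R=toolR(o); t=np.array(o['tool_pos'])
    print('tcp',t.round(4),'t',o['clock'],'F',np.round(o['force'],1),'open',o['opening'])
    s=0
    if zdir_deg is not None:
        h=np.degrees(np.arctan2(R[1,2],R[0,2])); dh=(zdir_deg-h+90)%180-90
        s=-np.radians(dh) if R[2,0]<0 else np.radians(dh); print('zhead',h.round(2),'spin',round(s,4))
    print('shift cm (before spin)',(R.T@(np.array(target)-t)*100).round(2)); 
    R2=Ro.from_matrix(R)*Ro.from_rotvec([s,0,0]); print('shift cm (after spin)',(R2.as_matrix().T@(np.array(target)-t)*100).round(2)); return o
E
python3 - <<'E'
from h import *
o=go([.46,.185,.2],94.2); print(toolR(o).round(3),o['joint_pos'])
E
```

```text
tcp [0.1609 0.6551 0.2257] t 0.1 F [ 0.   0.2 -0.3] open 0.08756810444620959
zhead -103.8 spin -0.3142
shift cm (before spin) [ 2.64 40.26 38.51]
shift cm (after spin) [ 2.64 26.39 49.07]
[[-0.     0.971 -0.239]
 [-0.001 -0.239 -0.971]
 [-1.     0.     0.001]] [ 9.27111758e+01  2.05862776e+01  6.39742051e-01 -1.77289509e-02
 -7.01363041e+01 -1.65064734e+01]
```

Request:
{"method": "move_arm", "body": {"commands": [[[0,0,0,-0.105],[0,0,0,-0.105],[0,0,0,-0.104],[0,2.5,4.1,0],[0,2.5,4.1,0],[0,2.5,4.1,0],[0,2.5,4.1,0],[0,2.5,4.1,0]]]}}

```text
clock: 0.9
tool_pos: [0.3013, 0.4583, 0.2263]
orientation: [-28.5, 90.0, -114.2]
force: [0.3, 0.8, 0.4]
opening: 0.0874
```

Request:
{"method": "move_arm", "body": {"commands": [[[0,2.5,4.1,0],[0,2.5,4.1,0],[0,2.5,4.1,0],[0,2.5,4.1,0],[0,2.6,4.1,0],[0,2.6,4.1,0],[0,2.6,3.7,0],[3.5,0,0,0]]]}}

```text
clock: 1.7
tool_pos: [0.5036, 0.1886, 0.1949]
orientation: [111.6, 89.6, 25.5]
force: [-0.2, 0.2, -1.9]
opening: 0.0875
```

Request:
{"method": "move_arm", "body": {"commands": [[[4,0,0,0],[0,0,0,0],[0,0,0,0]]]}}

```text
clock: 2.0
tool_pos: [0.4989, 0.1907, 0.1518]
orientation: [-34.7, 89.9, -120.5]
force: [-0.0, -0.0, 1.0]
opening: 0.0874
```

```bash
cat >> h.py <<'E'
def wrist(f):
    o,p,d=snap('wrist',f); c=calibration('wrist'); T=np.eye(4); T[:3,:3]=toolR(o); T[:3,3]=o['tool_pos']
    return o,p,d,cloud(d,c['mtx'],T@c['tool_from_camera'])
E
python3 - <<'E'
from h import *
go([.5,.19,.15],94.2)
o,p,d,P=wrist('w1'); np.save('pics/w1P.npy',P)
roi=np.ones(d.shape,bool)
for lo,hi in((.035,.0405),(.022,.033),(.004,.014)):
    print(lo); topobs(roi&(P[...,2]>lo)&(P[...,2]<hi),P,300)
E
```

```text
tcp [0.4989 0.1907 0.1518] t 2.0 F [-0. -0.  1.] open 0.08736743448166928
zhead -85.78 spin 0.0004
shift cm (before spin) [0.18 0.11 0.08]
shift cm (after spin) [0.18 0.11 0.08]
0.035
px [22. 48.] n 904 ctr [620.  415.1] size [25.6 27.4] ang 4.1 z 0.0375
px [317. 171.] n 6950 ctr [527.6 153. ] size [149.3  45.3] ang 4.5 z 0.0381
px [ 58. 232.] n 1808 ctr [473.4 423.6] size [ 85.8 101.4] ang 6.0 z 0.0398
0.022
px [25. 24.] n 357 ctr [640.3 419.3] size [ 4.2 46.5] ang 12.6 z 0.0284
px [18. 68.] n 739 ctr [615.9 423. ] size [41.  63.7] ang 11.2 z 0.0242
px [517. 118.] n 4456 ctr [594.1 -28.8] size [83.7 80. ] ang 20.6 z 0.0249
px [242. 170.] n 3244 ctr [527.1 227. ] size [75.1 42.1] ang 4.6 z 0.0282
px [272. 171.] n 421 ctr [529.2 197.1] size [50.  11.5] ang 8.7 z 0.0275
px [ 88. 209.] n 672 ctr [473.  390.9] size [93.9 33.9] ang 9.6 z 0.0276
px [494. 214.] n 505 ctr [501.  -33.3] size [13.7 61. ] ang 75.9 z 0.0278
0.004
px [524.  35.] n 750 ctr [668.2 -25.4] size [81.7  3.4] ang 46.7 z 0.009
px [55. 55.] n 1543 ctr [616.6 432.1] size [45.7 81.9] ang 11.4 z 0.0084
px [268. 143.] n 13809 ctr [530.4 181.2] size [200.  155.3] ang 4.6 z 0.0102
px [472. 118.] n 494 ctr [594.   -3.9] size [80.2 30.4] ang 2.0 z 0.009
px [525. 119.] n 434 ctr [596.6 -46.3] size [47.6 21.8] ang 6.3 z 0.0092
px [353. 170.] n 2358 ctr [530.5 105.1] size [125.6  39.4] ang 4.5 z 0.0102
px [ 96. 170.] n 420 ctr [513.3 380.7] size [28.6 20.6] ang 35.7 z 0.0073
px [482. 209.] n 385 ctr [501.  -33.3] size [13.6 60.7] ang 76.5 z 0.0091
px [107. 226.] n 333 ctr [453.9 377.9] size [64.5 27.4] ang 46.0 z 0.009
```

View pics/w1.png

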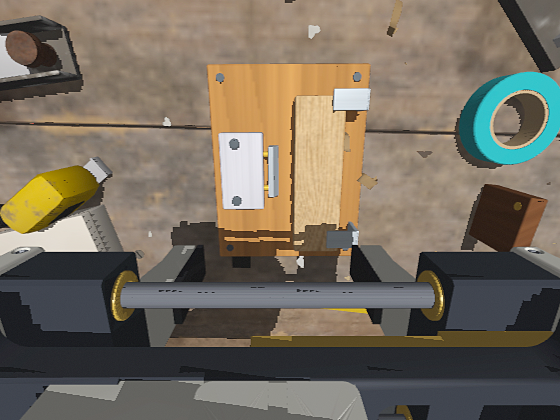

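```bash
python3 - <<'E'
from h import *
P=np.load('pics/w1P.npy'); a=np.radians(4.5); e=np.array([np.cos(a),np.sin(a)]);n=np.array([-np.sin(a),np.cos(a)])
s=P[...,:2]@e*1000; q=P[...,:2]@n*1000; z=P[...,2]*1000
for u in range(225,312): 
    m=(abs(s[:,u]-542.3)<15)&(z[:,u]<60); print(u,np.nanmedian(q[m,u]).round(1),np.nanmedian(z[m,u]).round(1),end=' | ')
m=(q>147)&(q<158)&(z>18)&(z<30); print('\npad s',np.nanpercentile(s[m],[1,50,99]),'q',np.nanpercentile(q[m],[1,99]))
m=(q>112)&(q<140)&(abs(z-38)<1.5); 
for lo in range(500,600,15):
    k=m&(s>lo)&(s<lo+15); print(lo,np.nanmax(q[k]).round(1))
E
```

```text
225 201.3 28.6 | 226 200.4 28.2 | 227 199.5 28.1 | 228 198.4 28.4 | 229 197.4 28.4 | 230 196.6 28.5 | 231 195.5 28.4 | 232 194.6 28.3 | 233 193.6 28.2 | 234 192.6 28.4 | 235 191.5 28.4 | 236 190.6 28.0 | 237 189.5 28.3 | 238 188.7 28.4 | 239 187.7 28.2 | 240 186.6 28.1 | 241 185.9 28.2 | 242 184.7 28.3 | 243 183.7 28.1 | 244 182.7 28.3 | 245 181.8 28.2 | 246 180.7 28.3 | 247 179.8 28.1 | 248 178.8 28.3 | 249 177.8 28.3 | 250 176.8 28.5 | 251 175.9 27.9 | 252 174.9 28.2 | 253 173.9 28.1 | 254 173.0 28.2 | 255 172.0 28.3 | 256 171.0 28.2 | 257 170.0 28.1 | 258 169.0 28.2 | 259 168.0 28.2 | 260 167.1 28.3 | 261 166.1 28.3 | 262 165.1 27.9 | 263 164.2 26.7 | 264 163.9 10.7 | 265 162.9 10.0 | 266 161.8 10.4 | 267 160.8 10.2 | 268 159.7 10.1 | 269 158.2 28.3 | 270 157.3 27.9 | 271 156.3 28.0 | 272 155.3 28.1 | 273 154.3 27.9 | 274 153.4 26.8 | 275 152.4 25.1 | 276 151.4 22.6 | 277 150.4 21.3 | 278 149.4 18.8 | 279 148.3 10.3 | 280 147.3 10.2 | 281 146.2 10.0 | 282 145.2 10.2 | 283 144.2 10.2 | 284 143.1 10.6 | 285 142.1 10.2 | 286 141.1 10.5 | 287 140.0 10.1 | 288 139.0 10.2 | 289 137.9 10.1 | 290 136.9 10.3 | 291 135.8 10.1 | 292 134.8 10.0 | 293 133.7 10.1 | 294 133.7 27.0 | 295 133.4 37.5 | 296 132.4 38.3 | 297 131.5 38.2 | 298 130.5 38.2 | 299 129.5 38.2 | 300 128.6 38.4 | 301 127.7 38.2 | 302 126.7 38.1 | 303 125.8 38.1 | 304 124.8 37.9 | 305 123.9 38.1 | 306 122.9 38.2 | 307 122.0 38.3 | 308 121.1 38.1 | 309 120.1 38.2 | 310 119.1 38.0 | 311 118.2 38.0 | 
pad s [518.72174467 544.08441788 567.74589247] q [149.31828347 157.96606005]
500 133.7
515 133.1
530 133.4
545 133.6
560 133.7
575 133.7
590 133.3
```

Request:
{"method": "move_arm", "body": {"commands": [[[0,0,0,0.108],[0,-0.4,4.6,0],[0,-0.4,4.6,0],[0,-0.4,4.6,0],[0,-0.4,4.6,0],[0,-0.6,4.8,0],[0,0,0,0],[0,0,0,0]]]}}

```text
clock: 2.85
tool_pos: [0.47, -0.0405, 0.1538]
orientation: [104.5, 89.8, 12.4]
force: [-0.8, -0.6, 0.4]
opening: 0.0875
```

```bash
python3 - <<'E'
from h import *
o,p,d,P=wrist('w2')
topobs((P[...,2]>.056)&(P[...,2]<.066),P,300)
go([.498,-.039,.15],88)
E
```

```text
px [276. 178.] n 1200 ctr [499.4 -40.9] size [15.7 59.1] ang 87.3 z 0.0621
px [537. 213.] n 1147 ctr [ 459.  -278.3] size [14.8 59.9] ang 76.4 z 0.0615
px [415. 221.] n 1497 ctr [ 454.5 -167.8] size [60.2 20.9] ang 1.1 z 0.0619
tcp [ 0.4701 -0.0397  0.1535] t 2.9 F [ 0.1 -0.6  0.1] open 0.08753653428371819
zhead -92.0 spin -0.0
shift cm (before spin) [ 0.36  2.79 -0.17]
shift cm (after spin) [ 0.36  2.79 -0.17]
```

Request:
{"method": "move_arm", "body": {"commands": [[[0,1.5,0,0.012],[0,1.4,0,0],[4,0,0,0],[3,0,0,0],[2,0,0,0],[1,0,0,0],[0,0,0,0],[0,0,0,0]]]}}

```text
clock: 3.7
tool_pos: [0.4989, -0.0408, 0.0521]
orientation: [79.5, 90.0, -13.1]
force: [0.7, -0.1, 0.9]
opening: 0.0879
```

```bash
python3 - <<'E'
from h import *
go([.4994,-.0409,.039],87.3)
E
```

```text
tcp [ 0.4989 -0.0408  0.0521] t 3.7 F [ 0.7 -0.1  0.9] open 0.0878533368772375
zhead -92.63 spin 0.0013
shift cm (before spin) [1.31 0.05 0.01]
shift cm (after spin) [1.31 0.05 0.01]
```

Request:
{"method": "move_arm", "body": {"commands": [[[1.0,0,0,0],[0.3,0,0,0],[0,0,0,0]]]}}

```text
clock: 4.0
tool_pos: [0.4976, -0.0414, 0.0384]
orientation: [-86.9, 90.0, -179.5]
force: [-0.1, 0.5, 0.4]
opening: 0.0874
```

Request:
{"method": "move_arm", "body": {"commands": [[[0,0,0,0],[0,0,0,0],[0,0,0,0],[0,0,0,0],[0,0,0,0],[0,0,0,0],[0,0,0,0],[0,0,0,0]]], "jaw": 1.0}}

```text
clock: 4.8
tool_pos: [0.4978, -0.0413, 0.0385]
orientation: [-54.0, 90.0, -146.7]
force: [-0.2, -0.3, 0.2]
opening: 0.0291
```

Request:
{"method": "move_arm", "body": {"commands": [[[0,0,0,0],[0,0,0,0],[0,0,0,0],[0,0,0,0]]]}}

```text
clock: 5.2
tool_pos: [0.4978, -0.0413, 0.0386]
orientation: [140.7, 90.0, 48.0]
force: [-1.0, -0.9, -0.2]
opening: 0.0162
```

Request:
{"method": "move_arm", "body": {"commands": [[[-2,0,0,0],[-4,0,0,0],[-4,0,0,0],[0,0,0,-0.125],[0,0,0,0]]]}}

```text
clock: 5.7
tool_pos: [0.4982, -0.0411, 0.1396]
orientation: [108.2, 89.9, 22.8]
force: [-0.4, 0.8, -0.5]
opening: 0.0161
```

```bash
python3 - <<'E'
from h import *
go([.531,.185,.135],94.5)
E
```

```text
tcp [ 0.4982 -0.0411  0.1396] t 5.7 F [-0.4  0.8 -0.5] open 0.016089747929543534
zhead -85.41 spin 0.0016
shift cm (before spin) [  0.49   5.08 -22.27]
shift cm (after spin) [  0.49   5.05 -22.28]
```

Request:
{"method": "move_arm", "body": {"commands": [[[0,1,-4.4,0],[0,1,-4.4,0],[0,1,-4.4,0],[0,1,-4.4,0],[0,1.1,-4.6,0],[2.5,0,0,0],[2,0,0,0],[0,0,0,0]]]}}

```text
clock: 6.5
tool_pos: [0.5285, 0.1828, 0.0895]
orientation: [-61.8, 89.5, -147.5]
force: [0.1, -0.1, -1.4]
opening: 0.0156
```

```bash
python3 - <<'E'
from h import *
go([.531,.185,.095],94.5)
o,p,d,P=wrist('w3'); np.save('pics/w3P.npy',P)
a=np.radians(4.5); e=np.array([np.cos(a),np.sin(a)]);n=np.array([-np.sin(a),np.cos(a)])
s=P[...,:2]@e*1000; q=P[...,:2]@n*1000; z=P[...,2]*1000
# row scan of piece end face & jig
for v in range(150,330,12):
    m=(q[v]>120)&(q[v]<175)
    if m.sum()==0: continue
    us=np.where(m)[0]; print(v,[(int(u),round(float(s[v,u])),round(float(q[v,u]),1),round(float(z[v,u]))) for u in us[::max(1,len(us)//10)]])
E
```

```text
tcp [0.5285 0.1828 0.0895] t 6.5 F [ 0.1 -0.1 -1.4] open 0.015596328895475025
zhead -85.68 spin -0.0032
shift cm (before spin) [-0.56  0.26 -0.2 ]
shift cm (after spin) [-0.56  0.26 -0.2 ]
150 [(234, 597, 174.5, 11), (242, 597, 168.2, 10), (249, 597, 162.6, 10), (256, 597, 156.9, 10), (263, 597, 151.2, 11), (271, 597, 144.8, 11), (278, 597, 139.1, 10), (285, 598, 133.7, 17), (292, 600, 129.3, 38), (299, 600, 124.3, 37)]
162 [(235, 587, 174.3, 10), (242, 587, 168.7, 9), (249, 588, 162.7, 11), (256, 588, 157.1, 10), (263, 587, 151.4, 10), (270, 588, 145.7, 11), (277, 587, 140.0, 9), (284, 587, 134.2, 9), (291, 591, 129.9, 38), (298, 591, 124.9, 38)]
174 [(232, 581, 174.7, 26), (239, 581, 169.3, 26), (246, 580, 164.4, 22), (253, 578, 159.8, 11), (260, 578, 154.1, 10), (267, 578, 148.3, 11), (274, 578, 142.5, 10), (281, 578, 136.7, 11), (288, 583, 132.0, 37), (295, 583, 127.0, 38), (302, 583, 121.8, 38)]
186 [(232, 572, 174.8, 28), (239, 572, 169.4, 29), (246, 571, 164.2, 27), (253, 567, 160.2, 10), (260, 567, 154.3, 10), (267, 567, 148.4, 10), (274, 567, 142.6, 10), (281, 567, 136.7, 10
[... 2243 characters left out ...]
 576, 153.2, 179), (250, 571, 148.6, 172), (270, 571, 142.5, 172), (290, 572, 136.6, 173), (310, 571, 130.6, 173), (331, 575, 125.6, 178), (351, 576, 120.5, 180)]
306 [(153, 572, 174.9, 179), (172, 573, 169.1, 180), (191, 572, 164.0, 179), (210, 572, 159.0, 179), (229, 571, 153.9, 178), (248, 567, 149.2, 173), (267, 567, 143.5, 172), (286, 567, 137.7, 172), (305, 568, 132.1, 173), (324, 572, 127.4, 179), (343, 572, 122.2, 179)]
318 [(155, 568, 174.6, 179), (175, 568, 168.9, 179), (194, 568, 163.8, 179), (213, 568, 158.4, 179), (232, 568, 153.1, 179), (251, 538, 151.9, 140), (270, 517, 144.3, 114), (289, 516, 133.9, 113), (308, 549, 128.7, 154), (327, 567, 126.3, 178), (346, 568, 121.2, 179)]
```

View pics/w3.png

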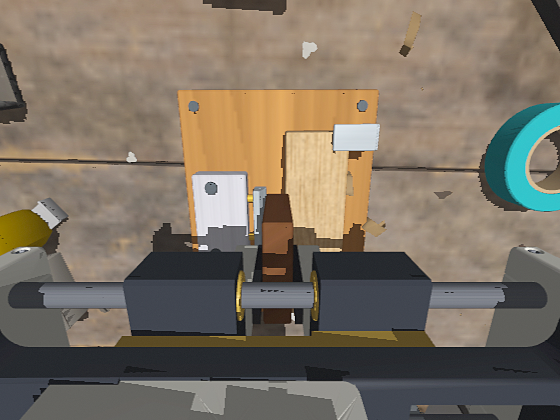

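```bash
cat >> h.py <<'E'
a=np.radians(4.5); e=np.array([np.cos(a),np.sin(a)]);n=np.array([-np.sin(a),np.cos(a)])
def held(P,smid=572,q0=125,q1=165,ztop=.113):
    s=P[...,:2]@e*1000; q=P[...,:2]@n*1000; z=P[...,2]*1000
    E=(abs(s-smid)<2.5)&(q>q0)&(q<q1)&(z>45)&(z<ztop*1000-5)
    for lo in range(45,int(ztop*1000)-5,8):
        k=E&(z>=lo)&(z<lo+8)
        if k.sum()>20:
            L=[(q[v][k[v]].min(),q[v][k[v]].max()) for v in np.where(k.sum(1)>5)[0]]
            print('end z',lo,np.median(L,0).round(1),'mid',np.mean(np.median(L,0)).round(2))
    T=(abs(z-ztop*1000)<2.5)&(q>q0)&(q<q1)
    for v in np.where(T.sum(1)>8)[0][::5]: print('top s',s[v][T[v]].mean().round(0),q[v][T[v]].min().round(1),q[v][T[v]].max().round(1))
    print('min z end',np.nanmin(z[E]))
E
python3 - <<'E'
from h import *
held(np.load('pics/w3P.npy'))
E
```

```text
end z 53 [132.7 147. ] mid 139.88
end z 61 [132.9 147.4] mid 140.13
end z 69 [132.7 147.1] mid 139.89
end z 77 [132.5 147.4] mid 139.93
end z 85 [132.4 147.4] mid 139.91
end z 93 [132.6 147.4] mid 140.03
end z 101 [132.6 147.5] mid 140.07
top s 573.0 132.8 146.8
top s 571.0 132.4 147.7
top s 568.0 132.3 147.8
top s 565.0 132.2 147.9
top s 562.0 132.2 147.9
top s 560.0 132.2 148.0
top s 557.0 132.1 147.6
top s 554.0 132.7 147.6
top s 551.0 125.4 157.3
top s 549.0 131.7 148.1
top s 546.0 132.1 148.1
top s 543.0 132.5 147.7
top s 540.0 132.5 147.8
top s 520.0 132.8 148.2
top s 517.0 132.8 147.7
top s 513.0 133.3 147.2
min z end 52.05665834523601
```

Request:
{"method": "move_arm", "body": {"commands": [[[0,0.1,-0.25,0],[0,0,0,0],[0.8,0,0,0],[0.8,0,0,0],[0.3,0,0,0],[0,0,0,0],[0,0,0,0]]]}}

```text
clock: 7.25
tool_pos: [0.5321, 0.1865, 0.0745]
orientation: [-32.8, 90.0, -118.3]
force: [0.2, -0.1, -0.5]
opening: 0.0159
```

```bash
python3 - <<'E'
from h import *
o=go([.531,.185,.0485],94.5); t=np.array(o['tool_pos'][:2])*1000; print('s,q',t@e,t@n)
o,p,d,P=wrist('w4'); held(P,ztop=o['tool_pos'][2]+.0235)
E
```

```text
tcp [0.5321 0.1865 0.0745] t 7.25 F [ 0.2 -0.1 -0.5] open 0.015852436534619
zhead -85.52 spin -0.0004
shift cm (before spin) [ 2.6  -0.12  0.14]
shift cm (after spin) [ 2.6  -0.12  0.14]
s,q 545.1065844908211 144.17196010738755
top s 576.0 136.2 150.3
top s 574.0 135.7 151.2
top s 572.0 135.7 151.3
top s 569.0 135.6 151.4
top s 566.0 135.6 151.4
top s 563.0 135.5 151.4
top s 561.0 135.5 151.4
top s 558.0 136.0 150.9
top s 555.0 126.3 160.7
top s 552.0 135.5 156.9
top s 549.0 135.5 151.5
top s 546.0 135.5 151.2
top s 543.0 135.5 151.1
top s 524.0 136.1 151.5
top s 520.0 136.0 150.9
top s 517.0 136.6 150.4Traceback (most recent call last):
  File "<stdin>", line 3, in <module>
  File "h.py", line 41, in held
    print('min z end',np.nanmin(z[E]))
                      ~~~~~~~~~^^^^^^
    res = np.fmin.reduce(a, axis=axis, out=out, **kwargs)
ValueError: zero-size array to reduction operation fmin which has no identity
```

Request:
{"method": "move_arm", "body": {"commands": [[[0,-0.25,0.08,0],[0,0,0,0],[0.5,0,0,0],[0.5,0,0,0],[0.3,0,0,0],[0,0,0,0],[0,0,0,0]]]}}

```text
clock: 8.0
tool_pos: [0.5296, 0.1855, 0.0614]
orientation: [-48.4, 90.0, -133.9]
force: [0.1, -0.1, -0.5]
opening: 0.0161
```

Request:
{"method": "move_arm", "body": {"commands": [[[0.2,0,0,0],[0.2,0,0,0],[0,0,0,0],[0,0,0,0]]]}}

```text
clock: 8.4
tool_pos: [0.5297, 0.1853, 0.0576]
orientation: [7.4, 90.0, -78.1]
force: [1.9, -3.4, -0.5]
opening: 0.0157
```

Request:
{"method": "move_arm", "body": {"commands": [[[0.2,0,0,0],[0.2,0,0,0],[0,0,0,0],[0,0,0,0]]]}}

```text
clock: 8.8
tool_pos: [0.5293, 0.1853, 0.0531]
orientation: [-61.9, 89.9, -147.5]
force: [0.1, -3.3, -1.7]
opening: 0.0159
```

Request:
{"method": "move_arm", "body": {"commands": [[[0.2,0,0,0],[0.1,0,0,0],[0.1,0,0,0],[0,0,0,0],[0,0,0,0]]]}}

```text
clock: 9.3
tool_pos: [0.5295, 0.1855, 0.0494]
orientation: [-68.1, 90.0, -153.6]
force: [0.6, -3.2, -3.3]
opening: 0.0154
```

```bash
python3 - <<'E'
from h import *
o=go([.5293,.185,.0487],94.5)
o,p,d,P=wrist('w5')
s=P[...,:2]@e*1000; q=P[...,:2]@n*1000; z=P[...,2]*1000
z1=o['tool_pos'][2]*1000+23.5
T=(abs(z-z1)<2.5)&(q>125)&(q<165); print('top z',np.median(z[T]),'s',np.percentile(s[T],[1,99]),'q',np.percentile(q[T],[2,98]))
k=(abs(z-28)<1)&(q>150)&(q<162); print('pad top',k.sum(),np.percentile(q[k],[1,50,99]))
E
```

```text
tcp [0.5295 0.1855 0.0494] t 9.3 F [ 0.6 -3.2 -3.3] open 0.01538979519429152
zhead -85.52 spin -0.0004
shift cm (before spin) [ 0.07 -0.03  0.05]
shift cm (after spin) [ 0.07 -0.03  0.05]
top z 72.90766464246552 s [514.66381001 573.49071674] q [131.70028715 155.63212608]
pad top 288 [154.88370451 157.81023455 160.53763839]
```

Request:
{"method": "move_arm", "body": {"commands": [[[0.1,0,0,0],[0,0,0,0],[0,0,0,0]]]}}

```text
clock: 9.65
tool_pos: [0.5297, 0.1856, 0.0485]
orientation: [157.4, 90.0, 71.9]
force: [-0.1, -3.2, -0.5]
opening: 0.0158
```

Request:
{"method": "move_arm", "body": {"commands": [[[0,0,0,0],[0,0,0,0],[0,0,0,0],[0,0,0,0],[0,0,0,0]]], "jaw": 5}}

```text
clock: 10.15
tool_pos: [0.5297, 0.1858, 0.0486]
orientation: [130.5, 90.0, 45.0]
force: [-0.2, -0.0, -0.1]
opening: 0.0479
```

Request:
{"method": "move_arm", "body": {"commands": [[[-2,0,0,0],[-4,0,0,0],[-4,-1.5,0,0],[0,-1.5,0,0],[0,0,0,0],[0,0,0,0],[0,0,0,0]]]}}

```text
clock: 10.85
tool_pos: [0.4999, 0.1831, 0.1479]
orientation: [-49.8, 89.9, -135.3]
force: [0.6, -0.1, -0.2]
opening: 0.0498
```

```bash
cat >> h.py <<'E'
def seated(f):
    o,p,d,P=wrist(f); print(o['clock'],o['tool_pos'],o['force'])
    topobs((P[...,2]>.060)&(P[...,2]<.085)&(abs(P[...,0]-.53)<.08)&(abs(P[...,1]-.185)<.06),P,100)
    s=P[...,:2]@e*1000; q=P[...,:2]@n*1000; z=P[...,2]*1000
    k=(z>60)&(z<85)&(abs(s-543)<50)&(abs(q-142)<30); print('piece s',np.percentile(s[k],[1,99]),'q',np.percentile(q[k],[2,98]))
    k=(abs(z-28)<.8)&(q>150)&(q<163); print('pad top',k.sum(),np.percentile(q[k],[2,50,98]))
    for v in np.where(((z>24)&(z<31)&(q>148)&(q<163)).sum(1)>4)[0][::6]:
        m=(z[v]>27)&(z[v]<30)&(q[v]>148)&(q[v]<162); 
        if m.sum()>2: print(round(float(s[v][m].mean())),q[v][m].min().round(1),q[v][m].max().round(1),end=' | ')
    cv2.imwrite(f'pics/{f}c.png',cv2.resize(p[60:260,170:400,::-1],None,fx=3,fy=3,interpolation=cv2.INTER_CUBIC))
E
python3 -c "
from h import *
seated('w6')"
```

```text
10.85 [0.49990154 0.18313639 0.14788092] [ 0.58955234 -0.08354812 -0.15649861]
px [278. 179.] n 1400 ctr [531.4 184. ] size [59.3 15.8] ang 4.0 z 0.0721
piece s [515.15695357 573.67906115] q [134.13419354 149.60035228]
pad top 217 [153.91979152 156.77340431 159.54132771]
568 154.3 157.1 | 562 154.4 159.0 | 557 154.5 159.3 | 551 154.5 159.3 | 545 154.6 159.4 | 539 154.7 159.5 | 533 154.7 159.7 | 527 154.8 158.7 | 521 154.9 158.8 |
```

View pics/w6c.png

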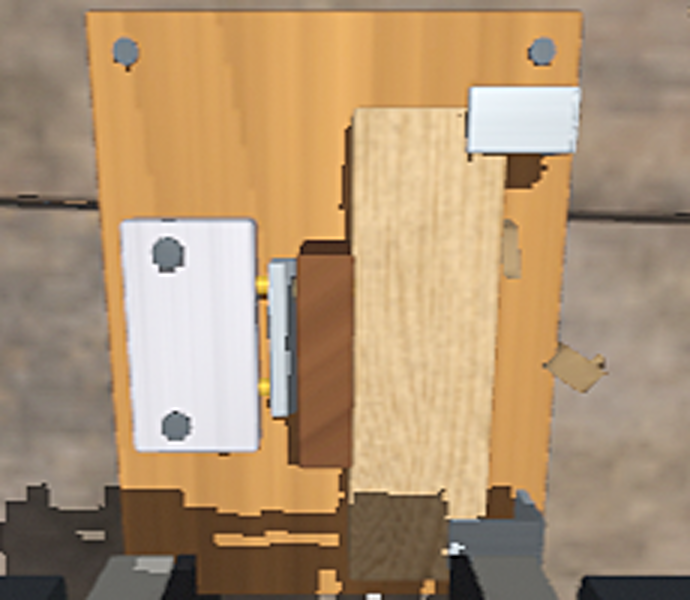

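```bash
python3 - <<'E'
from h import *
c=calibration('wrist')
def prof(P,name):
    s=P[...,:2]@e*1000; q=P[...,:2]@n*1000; z=P[...,2]*1000
    F=[];B=[];H=[];D=[]
    for v in range(100,260):
        m=(abs(s[v]-543)<20)&(q[v]>145)&(q[v]<175)
        g=m&(abs(z[v]-28)<.9)&(q[v]<161); h=m&(abs(z[v]-28)<1)&(q[v]>161.5)
        bd=(abs(s[v]-543)<20)&(abs(z[v]-38)<1)&(q[v]>115)&(q[v]<140)
        if g.sum()<3 or h.sum()<3: continue
        F.append(q[v][g].min());B.append(q[v][g].max());H.append(q[v][h].min());D.append(q[v][bd].max() if bd.any() else np.nan)
    print(name,'pad front',np.mean(F).round(2),'back',np.mean(B).round(2),'housing front',np.mean(H).round(2),'board',np.nanmean(D).round(2),len(F))
P1=np.load('pics/w1P.npy'); prof(P1,'free')
o=get_obs(); z=np.load('pics/w6.npz'); T=np.eye(4);T[:3,:3]=toolR(o);T[:3,3]=o['tool_pos']; prof(cloud(z['d'],c['mtx'],T@c['tool_from_camera']),'now')
E
```

```text
free pad front 154.06 back 157.95 housing front 164.94 board 133.07 38
now pad front 154.61 back 158.89 housing front 165.08 board 131.74 39
```

```bash
python3 - <<'E'
from h import *
c=calibration('wrist')
def prof(P,img,name):
    s=P[...,:2]@e*1000
    g=img.astype(float).sum(2)/3
    u=np.arange(225,300); ref=None
    vs=[v for v in range(100,260) if abs(np.nanmedian(s[v,250:265])-543)<17]
    print(name,vs[0],vs[-1]); print(np.c_[u,g[vs][:,u].mean(0).round(0)].astype(int)[25:75].tolist())
prof(np.load('pics/w1P.npy'),np.load('pics/w1.npz')['p'],'free')
o=get_obs(); z=np.load('pics/w6.npz'); T=np.eye(4);T[:3,:3]=toolR(o);T[:3,3]=o['tool_pos']; prof(cloud(z['d'],c['mtx'],T@c['tool_from_camera']),z['p'],'now')
E
```

```text
free 155 189
[[250, 225], [251, 226], [252, 227], [253, 229], [254, 230], [255, 230], [256, 230], [257, 232], [258, 231], [259, 231], [260, 232], [261, 227], [262, 195], [263, 133], [264, 137], [265, 149], [266, 144], [267, 108], [268, 156], [269, 214], [270, 208], [271, 211], [272, 207], [273, 173], [274, 140], [275, 150], [276, 152], [277, 154], [278, 158], [279, 149], [280, 152], [281, 153], [282, 154], [283, 156], [284, 157], [285, 158], [286, 160], [287, 161], [288, 163], [289, 165], [290, 149], [291, 95], [292, 63], [293, 63], [294, 105], [295, 171], [296, 190], [297, 176], [298, 184], [299, 186]]
now 156 190
[[250, 236], [251, 237], [252, 238], [253, 233], [254, 207], [255, 145], [256, 125], [257, 157], [258, 147], [259, 145], [260, 186], [261, 217], [262, 214], [263, 220], [264, 212], [265, 146], [266, 90], [267, 84], [268, 87], [269, 80], [270, 96], [271, 98], [272, 97], [273, 97], [274, 97], [275, 97], [276, 97], [277, 97], [278, 97], [279, 97], [280, 97], [281, 97], [282, 97], [283, 97], [284, 97], [285, 97], [286, 92], [287, 93], [288, 154], [289, 191], [290, 188], [291, 193], [292, 187], [293, 190], [294, 195], [295, 191], [296, 192], [297, 193], [298, 189], [299, 187]]
```

```bash
python3 -c "
from h import *
go([.4989,.1907,.1518],94.22)"
```

```text
tcp [0.4999 0.1831 0.1477] t 10.9 F [ 0.6 -0.4 -0.3] open 0.05018558336430496
zhead -85.52 spin 0.0045
shift cm (before spin) [-0.41 -0.04 -0.77]
shift cm (after spin) [-0.41 -0.04 -0.77]
```

Request:
{"method": "move_arm", "body": {"commands": [[[-0.41,-0.04,-0.77,0.0045],[0,0,0,0],[0,0,0,0],[0,0,0,0],[0,0,0,0]]]}}

```text
clock: 11.4
tool_pos: [0.4987, 0.1908, 0.1525]
orientation: [-56.2, 90.0, -142.0]
force: [-0.4, -0.2, 0.1]
opening: 0.0502
```

```bash
python3 - <<'E'
from h import *
o,p,d,P=wrist('w7'); print(o['tool_pos'],o['clock'])
A=np.load('pics/w1.npz')['p'].astype(float).mean(2);B=p.astype(float).mean(2)
vs=slice(158,186)
for n_,g in(('free',A),('now',B)): print(n_,g[vs,215:225].mean(0).round(0).tolist(),g[vs,258:300].mean(0).round(0).tolist())
# subpixel shift of the pad relative to the housing by phase correlation, wide strips
E
```

```text
[0.49870576 0.19081808 0.15253358] 11.4
free [143.0, 151.0, 151.0, 150.0, 144.0, 158.0, 199.0, 225.0, 227.0, 227.0] [231.0, 231.0, 232.0, 227.0, 194.0, 129.0, 136.0, 150.0, 144.0, 101.0, 150.0, 214.0, 208.0, 211.0, 207.0, 172.0, 139.0, 150.0, 152.0, 154.0, 159.0, 149.0, 152.0, 153.0, 154.0, 156.0, 157.0, 158.0, 160.0, 161.0, 163.0, 164.0, 145.0, 93.0, 63.0, 63.0, 105.0, 172.0, 191.0, 177.0, 184.0, 187.0]
now [139.0, 154.0, 157.0, 156.0, 152.0, 156.0, 189.0, 224.0, 233.0, 233.0] [237.0, 237.0, 239.0, 235.0, 212.0, 169.0, 128.0, 159.0, 147.0, 123.0, 175.0, 220.0, 215.0, 221.0, 214.0, 145.0, 89.0, 83.0, 90.0, 82.0, 71.0, 92.0, 100.0, 97.0, 97.0, 97.0, 97.0, 97.0, 97.0, 97.0, 98.0, 97.0, 98.0, 97.0, 97.0, 98.0, 98.0, 92.0, 94.0, 154.0, 196.0, 195.0]
```

```bash
python3 -c "
from h import *
o=get_obs();print(o['clock'],o['force'])
c=calibration('top');p,d=snapshot('top');P=cloud(d,c['mtx'],c['T']);roi=np.zeros(d.shape,bool);roi[160:275,160:430]=1
topobs(roi&(P[...,2]>.052)&(P[...,2]<.08),P)
close_job()"
```

```text
11.45 [ 0.25634123  0.37838756 -0.45203283]
px [409. 244.] n 172 ctr [ 458.2 -276.8] size [12.3 59.9] ang 74.5 z 0.0609
px [359. 248.] n 263 ctr [ 453.8 -166.3] size [60.  19.9] ang 1.3 z 0.0614
the job is handed in; nothing more can be done
```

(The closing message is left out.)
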